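# Pin the board test jig shut

## Robot

A 6-joint arm with a two-finger parallel gripper is mounted at the origin on the work surface. World frame = base frame: x ahead of the robot, y to its left, z up, the work surface at z = 0. Lengths are in mm, angles in rad, forces in N, time in s.
With the tool pointing down it reaches from about 300 to 950 mm from the base axis. Payload 3.1 kg.
Tool frame: the origin (TCP) lies midway between the tips of the shut fingers; the grasp point (between the pads) lies 19 mm behind it; z points along the fingers, y is the line along which they close (so a half turn about z gives the same grasp; the last joint's range is limited). The gripper opens to 85 mm and grips with 20 to 120 N. Pads are 22 mm wide; open, the fingers measure 114 mm over their backs; the gripper's body (76 mm by 85 mm) begins 54 mm behind the grasp point. The pads swing forward as they close: fully open they stand 13 mm farther back than shut.
Start: joints at [1.084, 0.308, 1.634, -0, 1.2, -0.07], TCP at [253.048, 571.488, 231.272] pointing down, gripper open.
Joint ranges: [-3.06, 3.06], [-0.79, 1.96], [0.05, 2.63], [-1.19, 4.34], [0.05, 2.64], [-2.94, 2.94]. Speed limits (rad/s): [2.79, 2.79, 3.14, 3.14, 3.14, 3.14].

## Interface

Orientations are given as a unit quaternion [w, x, y, z].
In Python, from station import manip, imaging gives the robot as it stands. The module is installed in compiled form; this text tells all that it offers.
- The arm moves only by the tool drive_tool, never from a script. Its argument "moves" is a list that holds one entry, the list of rows, each a list of 7 numbers: the gripper command: -1 is shut, 1 is fully open, values between are in proportion, then the shift along the tool's x, y, z in mm, then the turn, a rotation vector about the tool's x, y, z in degrees. A call has 1 to 20 rows; each row shifts and turns the commanded pose from where the row before left it, along the tool's axes as they then stand; what a row does not reach is not made up. A row lasts 1/10 s, in which the tool goes at most 50 mm and 8.59 degrees, less where a joint would pass 70% of its speed; a pose out of reach is approached as far as the arm can. A call is refused whole if a number of a shift passes 50 or a number of a turn 8.59, either way. A call with a gripper value outside its range is refused whole. The fingers move at their own pace and stop on an object; "squeeze" is the grip in N (left out, the last holds). Time passes only in rows, so rows that do not move let the fingers close. It gives the time, the measured TCP pose, the force, the opening and the grip force at its end, in the units of the state.
- manip.read_state(): the state, without advancing time (a new reading comes with each control period).
- imaging.read_camera(name): name is "scene" or "top" or "wrist"; returns the picture (420x560x3 uint8, red, green, blue); there is no depth.
- imaging.calibration(name): a dict with "intrinsics" (3x3 intrinsics, pixels), "rvec" (rotation vector, rad) and "tvec" (3), from world to camera coordinates, as OpenCV has them; the wrist camera has in their place "hand_eye" (4x4, takes a point from camera to tool coordinates, whose origin is the TCP and whose axes are the flange's). Camera axes: x right, y down, z forward; pixel columns grow to the right and rows downward; lengths in mm; the calibration is good to about 2 mm. A picture is of the moment at which its call begins: read the wrist's pose just before it. calibration takes no time and is no camera call.
- manip.sign_off(): hands the job in; it is judged then, once.
The state is a dict: "time_s": time; "joints": joint angles; "joint_vel": joint speeds; "tau": joint torques, N m; "eef_pos": TCP position; "tool_rot": TCP orientation; "contact_force": force on the tool from outside, world axes, zero at the start; "torque": the same for the moment, N m; "finger_gap": finger opening in mm; "grasp_force": force on a finger pad.
Only numpy, scipy, OpenCV 4.12 (cv2) and the standard library are available. Lean on these libraries where they do the work, as an engineer would, in place of code of your own. Each camera call takes 0.05 s, during which the arm holds its last target. There are 200 camera calls.

## Task

Gently slide the jig's carriage fully home, so that its hole lines up with the hole in the deck below. Then take the quick-release pin (the one with a thumb button on its head), hold its button squeezed in while you put it down through both holes and press it fully home against the sprung ring without forcing it, and let the button spring out so that the pin is locked in place. Leave everything else on the bench as it is.

Things in the scene. Friction and masses are not known exactly. Their poses are not given: they have to be found in the camera images.
- jig: Board test jig. Base plate fixed to the bench, 140 (x) x 250 (y) x 10 mm, y = -155 to +95 mm; origin on the bench under the middle of the closed carriage, z up. On it a deck on levelling screws, locked anywhere from 0 to 18 mm up: this height is not reported, feel for it. Heights given for deck, carriage and ring are at the lowest setting. Grey rails along y at x = -58 and +58 mm, tops at 58 mm.
- hole_foot (a point): Point on the base plate's top straight below the deck's hole: x = 0, y = 55, z = 10 mm in the jig's frame. The deck's fixed steel plate here is 10 mm thick (z = 35 to 45 mm plus the deck's height) and has a vertical hole 13.6 mm across, open below. The pin must stand on this axis.
- carriage (a joint): How far the carriage is open: 0 = at its stop, holes aligned; grows to the jig's -y; starts at 0.025 to 0.065 m; 2 N of friction. Plate z = 46 to 56 mm plus deck height, with a 13.6 mm hole at x = 0, y = 55 mm minus the opening, and a green board. At its -y end a black upright tab, 62 (x) x 10 (y) mm, centre y = -70 mm minus the opening, z = 56 to 86 mm plus deck height: push its -y face.
- lock_pin: The quick-release pin, loose, 0.10 to 0.17 kg, upright in its stand. Origin on its axis at the flange's underside, z up to the head. Shank 12 mm across to z = -29, tapered to a 5 mm nose at z = -38 mm. Flange 30 mm across, 5 mm thick; neck; black head 18 (x) x 22 (y) mm from z = 12 to 46 mm. Steel thumb button on the head's +y face. Locked, the origin is 59 to 78 mm above the bench.
- pin_grip (a point): Centre of the pin's head, on its axis, 30 mm above the flange's underside. The button stands 4 mm out of the head's +y face here (12 mm wide, 22 mm tall). Gripping the head across its y axis, on the button and the face opposite, squeezes the button in. The pin wants no more than 15 N of push; over 20 N harms the jig.
- pin_studs (a point): The pin's two locking studs, on the +y and -y sides of the shank, 24 to 28 mm below the flange. Out, they stand 3.5 mm from the shank; in, they are flush. The flange presses a dark sprung ring (34 mm wide, 6 mm proud of the carriage round its hole) that sinks 4.5 mm: 3 N to start, 10 N at its solid bottom. Only in its last 1.7 mm can the studs spring out under the plate as the button comes out.
- thumb_button (a joint): How far the thumb button is in: 0 = fully out, studs out; 0.004 m = fully in, studs flush with the shank. The spring takes 3 N to start and 8 N when fully in. Keep the ring pressed down while letting go; if the pin was let go too high, the button stays partly in, and pressing the top of the head down lets the studs spring out.
- pin_nose (a point): Tip of the pin's nose, on its axis, 38 mm below the flange's underside.
- pin_stand: The grey block (50 x 50 x 45 mm high, 22 mm vertical hole) fixed to the bench, in which the quick-release pin stands. Origin under its centre.
- spare_stand: An equal block that holds the plain pin. Origin under its centre.
- plain_pin: A plain steel locating pin with a round knob and no button, standing in the spare stand; leave it alone. Origin on its axis at its flange's underside; 36 mm above and below.
- standoff: Brass spacer, upright, 18 mm across and 30 mm high; leave it alone.
- meter: Hand-held multimeter lying flat, 160 x 80 x 42 mm; leave it alone.
- solder_reel: Grey reel, 64 mm across, 42 mm high; leave it alone.
- eval_board: Dark blue circuit board lying flat, 100 x 75 mm, 15 mm high; leave it alone.
- flux_jar: Small jar with a lid, 48 mm across, 50 mm high; leave it alone.
- screwdriver: Screwdriver lying on the bench; leave it alone.

How it is judged:
By the outcome, as a careful person would: the job done as asked, in the order asked, and still so for the second after the job is handed in, with the robot touching nothing.
It also fails if it takes over 64 s, if anything falls off the work surface, if the arm or the gripper's body presses on something with over 40 N, if the wrist force passes 120 N, or if a joint passes its speed limit or range.

## Working session

There is one attempt and no reset: what is moved stays moved. The work goes in short steps, Python scripts to look and compute and a tool call to move; the robot and the scene stay as the last step left them, time stands still between calls to the robot, and variables do not carry over. Pictures are saved under pics/ and viewed, at most 10 in all, crops included, and the job is handed in when it is done.

Besides the shell and the picture viewer there is one more tool, called after "Call:" as name(argument=value, ...) on one line, values as JSON. drive_tool: Moves the arm, as the interface text tells. Its arguments: {"type":"object","properties":{"moves":{"type":"array","items":{"type":"array","items":{"type":"array","items":{"type":"number"}}}},"squeeze":{"type":"number"}},"required":["moves"]}

```bash
mkdir -p pics; cat > h.py <<'E'
import numpy as np, cv2
from scipy.spatial.transform import Rotation as R
from station import manip, imaging
def snap(n,f):
    im=imaging.read_camera(n); cv2.imwrite(f'pics/{f}.png',im[:,:,::-1]); return im
def ray(n,uv,st=None):
    c=imaging.calibration(n); K=np.array(c['intrinsics'])
    d=np.linalg.inv(K)@[uv[0],uv[1],1.]
    if n=='wrist':
        H=np.array(c['hand_eye']); q=st['tool_rot']; Rt=R.from_quat([q[1],q[2],q[3],q[0]]).as_matrix()
        return Rt@H[:3,3]+np.array(st['eef_pos']), Rt@H[:3,:3]@d
    Rm=cv2.Rodrigues(np.array(c['rvec'],float))[0]; t=np.array(c['tvec'],float).ravel()
    return -Rm.T@t, Rm.T@d
def atz(n,uv,z,st=None):
    o,d=ray(n,uv,st); return (o+d*(z-o[2])/d[2]).round(1)
E
python3 - <<'E'
from h import *
a=snap('top','t0');b=snap('scene','s0')
cv2.imwrite('pics/t0b.png',cv2.resize(a[:,:,::-1],(800,600)))
cv2.imwrite('pics/s0b.png',cv2.resize(b[:,:,::-1],(800,600)))
print(manip.read_state())
for n in('top','scene','wrist'): print(imaging.calibration(n))
E
```

```text
{'time_s': 0.1, 'joints': array([ 1.08431470e+00,  3.08988279e-01,  1.63506566e+00, -6.62084642e-06,
        1.19971558e+00, -6.97064791e-02]), 'joint_vel': array([-7.92926543e-05, -5.53246486e-04, -2.35026271e-03,  9.94873223e-04,
       -1.71516060e-03,  1.19611281e-03]), 'tau': array([-6.52554136e-04, -4.16410840e+01, -2.77644110e+01, -1.27867420e-04,
        4.11417554e-03,  7.76998732e-07]), 'eef_pos': array([252.6833096 , 570.81332568, 230.11506982]), 'tool_rot': array([-2.95834805e-04,  2.06881327e-01,  9.78365439e-01, -1.04746160e-03]), 'contact_force': array([ 0.22276943, -0.51945616,  0.5765157 ]), 'torque': array([ 0.00799012, -0.00038485,  0.05184089]), 'grasp_force': 0.0, 'finger_gap': 85.36521680655311}
{'intrinsics': array([[403.36543973,   0.        , 276.51323576],
       [  0.        , 403.36543973, 207.4694721 ],
       [  0.        ,   0.        ,   1.        ]]), 'rvec': array([ 2.08842634, -2.14322319,  0.15013636]), 'tvec': array([ 79.26418802, 560.04442479, 876.10793273])}
{'intrinsics': array([[393.24716762,   0.        , 279.67372159],
       [  0.        , 393.24716762, 217.1437116 ],
       [  0.        ,   0.        ,   1.        ]]), 'rvec': array([ 1.54988181,  2.108092  , -0.78336267]), 'tvec': array([ 119.18314503, -373.16517727, 1304.81885022])}
{'intrinsics': array([[315.0762065 ,   0.        , 277.197088  ],
       [  0.        , 315.0762065 , 206.93906878],
       [  0.        ,   0.        ,   1.        ]]), 'hand_eye': array([[-5.55199179e-04, -9.54915508e-01, -2.96877188e-01,
         7.70936204e+01],
       [ 9.99999548e-01, -7.59124384e-04,  5.71619258e-04,
        -4.69109999e-03],
       [-7.71214806e-04, -2.96876737e-01,  9.54915498e-01,
        -1.41689041e+02],
       [ 0.00000000e+00,  0.00000000e+00,  0.00000000e+00,
         1.00000000e+00]])}
```

View pics/t0b.png

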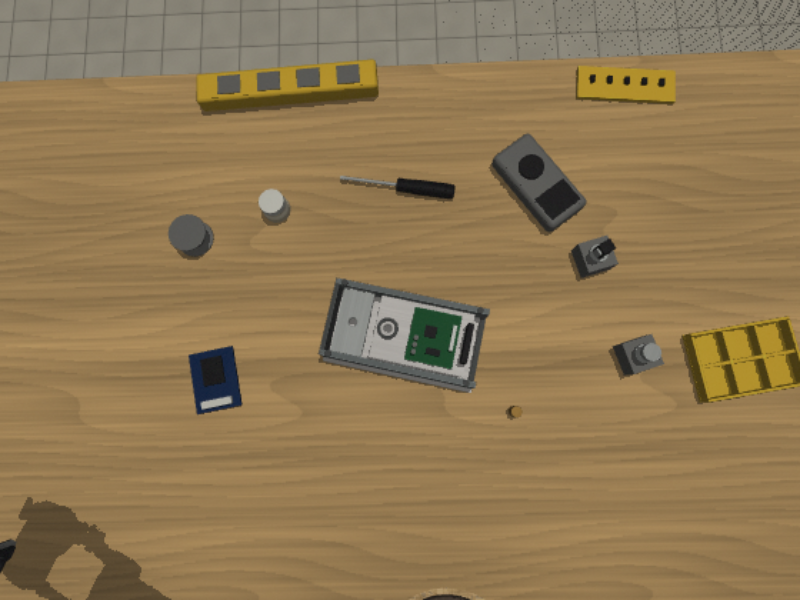

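View pics/s0b.png

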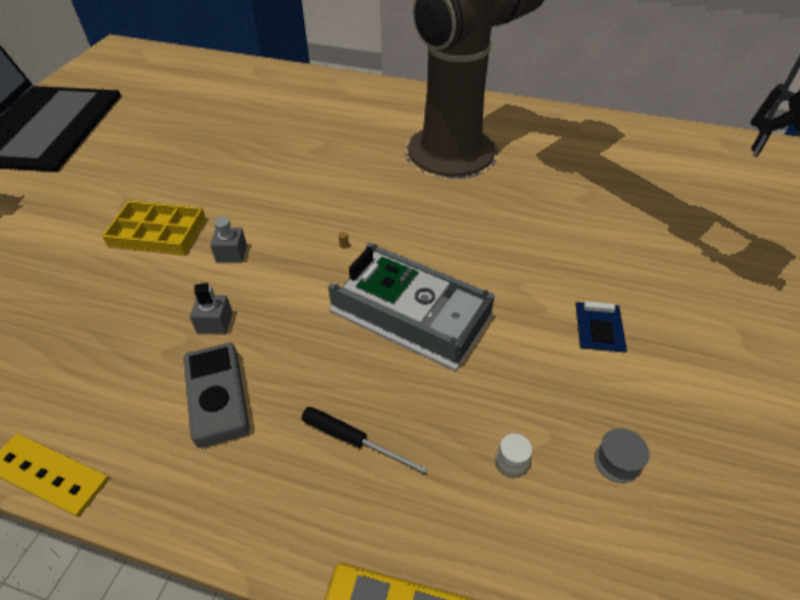

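The top view shows the jig with its tab at (467,344), ring at (388,328) and deck hole at (352,321). The quick-release pin is at about (603,248), near the meter. The plain pin is at (648,352).

```bash
python3 - <<'E'
from h import *
s=.7
T=lambda u,v,z:atz('top',(u*s,v*s),z)
c=[T(*p,58) for p in((341,282),(488,312),(472,388),(322,358))]
for p in c:print('rail',p)
print('long axis',c[0]-c[1],c[3]-c[2],'centre',np.mean(c,0))
print('tab top z86..104',T(467,344,86),T(467,344,104));print('ring',T(388,328,62),T(388,328,80));print('hole',T(352,321,45),T(352,321,63))
print('stand corners',[T(*p,45) for p in((572,247),(608,237),(616,266),(580,278))])
print('head top',T(605,247,92),'scene',atz('scene',(205*s,288*s),90))
print('stand2',[T(*p,45) for p in((612,347),(652,336),(662,364),(624,376))])
im=cv2.imread('pics/t0.png'); cv2.imwrite('pics/c1.png',np.hstack([cv2.resize(im[150:210,380:450],(420,360),interpolation=cv2.INTER_CUBIC),cv2.resize(cv2.imread('pics/s0.png')[190:240,125:170],(324,360),interpolation=cv2.INTER_CUBIC)]))
E
```

```text
rail [586.4 150.7  58. ]
rail [531.3 -81.6  58. ]
rail [413.6 -51.   58. ]
rail [465.6 181.4  58. ]
long axis [ 55.1 232.3   0. ] [ 52.  232.4   0. ] centre [499.225  49.875  58.   ]
tab top z86..104 [479.2 -43.8  86. ] [477.6 -42.1 104. ]
ring [509.7  76.6  62. ] [507.5  75.8  80. ]
hole [524.6 135.   45. ] [522.2 133.1  63. ]
stand corners [array([ 635.8, -224.3,   45. ]), array([ 650.7, -283.4,   45. ]), array([ 602.1, -292. ,   45. ]), array([ 584.2, -233.1,   45. ])]
head top [ 622.2 -261.    92. ] scene [ 625.3 -254.5   90. ]
stand2 [array([ 472.2, -274.3,   45. ]), array([ 487.9, -337.9,   45. ]), array([ 443.8, -348.9,   45. ]), array([ 426.7, -288.8,   45. ])]
```

View pics/c1.png

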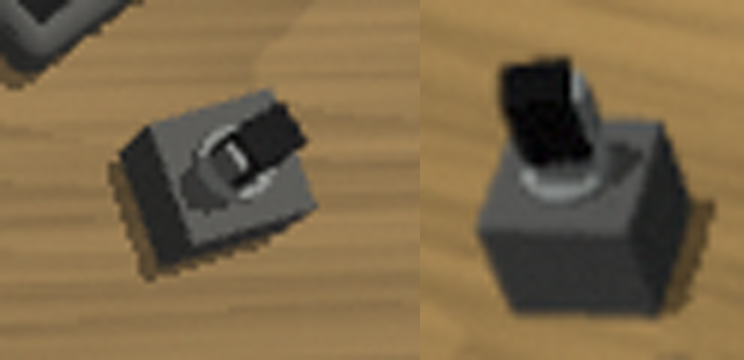

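The crop shows the pin's steel button on its world +y side (left in the top view). Next I'll move above the jig for a close look.

Call:
drive_tool(moves=[[[-1, 0, 0, 0, 0, 0, -5.35], [-1, 0, 0, 0, 0, 0, -5.35], [-1, -12, -16, 0, 0, 0, 0], [-1, -25, -32, 0, 0, 0, 0], [-1, -25, -32, 0, 0, 0, 0], [-1, -25, -32, 0, 0, 0, 0], [-1, -25, -32, 0, 0, 0, 0], [-1, -25, -32, 0, 0, 0, 0], [-1, -25, -32, 0, 0, 0, 0], [-1, -25, -32, 0, 0, 0, 0], [-1, -25, -32, 0, 0, 0, 0], [-1, -25, -32, 0, 0, 0, 0], [-1, -25, -32, 0, 0, 0, 0], [-1, -25, -32, 0, 0, 0, 0], [-1, -25, -32, 0, 0, 0, 0], [-1, -25, -32, 0, 0, 0, 0], [-1, -10, -12, 0, 0, 0, 0], [-1, 0, 0, 0, 0, 0, 0]]])

```text
time_s: 1.9
eef_pos: [490.1, 58.6, 231.0]
tool_rot: [-0.0, 0.117, 0.993, 0.0]
contact_force: [-0.9, 0.5, -0.2]
finger_gap: -0.1
grasp_force: 0.0
```

```bash
python3 - <<'E'
from h import *
s=manip.read_state();a=snap('wrist','w1');np.save('w1.npy',np.r_[s['eef_pos'],s['tool_rot']])
cv2.imwrite('pics/w1b.png',cv2.resize(a[:,:,::-1],(800,600)))
print(s['time_s'],s['eef_pos'],s['tool_rot'],s['contact_force'])
E
```

```text
1.9 [490.10703879  58.56097733 230.96843272] [-2.77750491e-04  1.16525171e-01  9.93187700e-01  7.64763296e-06] [-0.85907064  0.45571905 -0.24497084]
```

View pics/w1b.png

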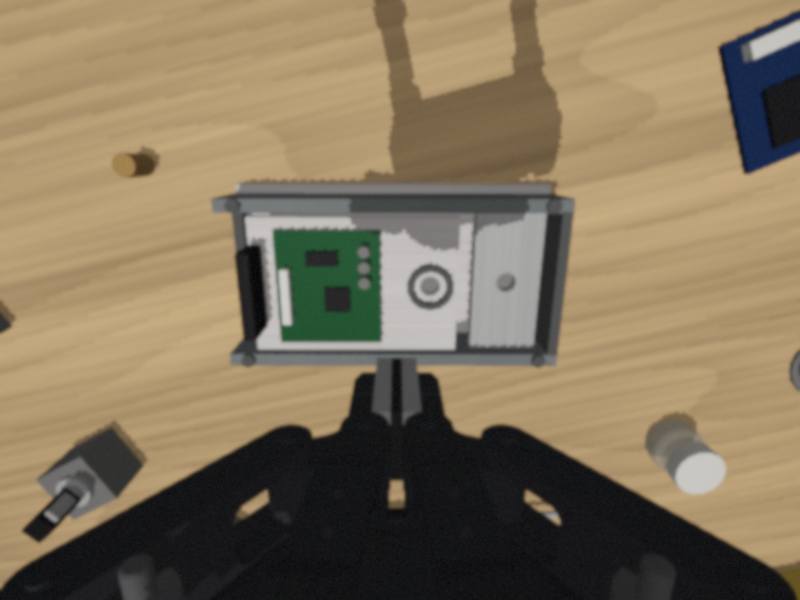

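The wrist view shows the jig level in the image, with the ring at (430,287), deck hole at (506,282), the tab's top near (245,290), and the pin and stand at lower left (55,510).

```bash
python3 - <<'E'
from h import *
w=np.load('w1.npy');st=dict(eef_pos=w[:3],tool_rot=w[3:]);s=.7
T=lambda u,v,z:atz('wrist',(u*s,v*s),z,st)
c=[T(*p,58) for p in((214,205),(572,205),(555,359),(232,359))]
for p in c:print(p)
y1=c[1]-c[0];y2=c[2]-c[3];print('yaw',[np.degrees(np.arctan2(-y[0],y[1])) for y in(y1,y2)],np.linalg.norm(y1),'ctr',np.mean(c,0))
for h in(0,9,18):print(h,'hole',T(506,282,45+h),'ring',T(430,287,62+h),'tabtop-yedge',T(239,290,86+h))
print('stand',[T(*p,45) for p in((40,478),(110,425),(142,462),(80,515))])
print('pin head top',T(37,530,90))
E
```

```text
[417.6 -52.6  58. ]
[474.9 187.3  58. ]
[588.  160.8  58. ]
[530.6 -79.7  58. ]
yaw [np.float64(-13.433389483370014), np.float64(-13.423628010282778)] 246.64812993412295 ctr [502.775  53.95   58.   ]
0 hole [523.1 136.6  45. ] ring [508.5  79.7  62. ] tabtop-yedge [473.9 -44.4  86. ]
9 hole [520.1 134.9  54. ] ring [505.8  79.6  71. ] tabtop-yedge [472.  -40.6  95. ]
18 hole [517.2 133.3  63. ] ring [503.1  79.5  80. ] tabtop-yedge [470.2 -36.8 104. ]
stand [array([ 604.1, -287.1,   45. ]), array([ 568.9, -205.8,   45. ]), array([ 609.3, -194.2,   45. ]), array([ 649. , -270.5,   45. ])]
pin head top [ 622.4 -261.9   90. ]
```

Call:
drive_tool(moves=[[[-1, -3, -30, 0, 0, 0, 0], [-1, -4, -40, 0, 0, 0, 0], [-1, -4, -42, 0, 0, 0, 0], [-1, -2, -32, 0, 0, 0, 0], [-1, 0, 0, 25, 0, 0, 0], [-1, 0, 0, 40, 0, 0, 0], [-1, 0, 0, 40, 0, 0, 0], [-1, 0, 0, 30, 0, 0, 0], [-1, 0, 0, 18, 0, 0, 0], [-1, 0, 0, 0, 0, 0, 0], [-1, 0, 8, 0, 0, 0, 0], [-1, 0, 8, 0, 0, 0, 0], [-1, 0, 4, 0, 0, 0, 0], [-1, 0, 3, 0, 0, 0, 0], [-1, 0, 3, 0, 0, 0, 0]]])

```text
time_s: 3.45
eef_pos: [476.3, -57.9, 79.2]
tool_rot: [0.001, 0.114, 0.993, -0.001]
contact_force: [-1.3, -1.1, 2.2]
finger_gap: 0.3
grasp_force: 1.4
```

Call:
drive_tool(moves=[[[-1, 0, 4, 0, 0, 0, 0], [-1, 0, 4, 0, 0, 0, 0], [-1, 0, 4, 0, 0, 0, 0], [-1, 0, 4, 0, 0, 0, 0], [-1, 0, 4, 0, 0, 0, 0], [-1, 0, 4, 0, 0, 0, 0], [-1, 0, 4, 0, 0, 0, 0], [-1, 0, 4, 0, 0, 0, 0], [-1, 0, 4, 0, 0, 0, 0], [-1, 0, 4, 0, 0, 0, 0], [-1, 0, 4, 0, 0, 0, 0], [-1, 0, 3, 0, 0, 0, 0]]])

```text
time_s: 4.65
eef_pos: [486.1, -11.7, 78.2]
tool_rot: [-0.0, 0.115, 0.993, 0.0]
contact_force: [1.2, -2.3, 2.9]
finger_gap: 0.1
grasp_force: 1.3
```

Call:
drive_tool(moves=[[[-1, 0, 2, 0, 0, 0, 0], [-1, 0, 1, 0, 0, 0, 0], [-1, 0, 1, 0, 0, 0, 0]]])

```text
time_s: 4.95
eef_pos: [486.8, -8.1, 78.1]
tool_rot: [-0.0, 0.115, 0.993, -0.0]
contact_force: [1.1, -1.9, 1.0]
finger_gap: 0.1
grasp_force: 1.2
```

Call:
drive_tool(moves=[[[-1, 0, 1, 0, 0, 0, 0], [-1, 0, 1, 0, 0, 0, 0], [-1, 0, 0, 0, 0, 0, 0]]])

```text
time_s: 5.25
eef_pos: [487.3, -6.0, 78.2]
tool_rot: [-0.0, 0.115, 0.993, 0.0]
contact_force: [0.6, -0.7, 0.4]
finger_gap: -0.0
grasp_force: 0.9
```

Call:
drive_tool(moves=[[[-1, 0, 1, 0, 0, 0, 0], [-1, 0, 1, 0, 0, 0, 0], [-1, 0, 0, 0, 0, 0, 0]]])

```text
time_s: 5.55
eef_pos: [487.7, -4.1, 78.2]
tool_rot: [-0.0, 0.115, 0.993, 0.0]
contact_force: [1.4, -1.4, 1.1]
finger_gap: 0.2
grasp_force: 0.9
```

Call:
drive_tool(moves=[[[-1, 0, 1, 0, 0, 0, 0], [-1, 0, 0, 0, 0, 0, 0]]])

```text
time_s: 5.75
eef_pos: [488.0, -3.1, 78.2]
tool_rot: [-0.0, 0.115, 0.993, 0.0]
contact_force: [1.1, -2.0, 0.0]
finger_gap: -0.2
grasp_force: 0.9
```

Call:
drive_tool(moves=[[[-1, 0, 1, 0, 0, 0, 0], [-1, 0, 0, 0, 0, 0, 0]]])

```text
time_s: 5.95
eef_pos: [488.2, -2.6, 78.2]
tool_rot: [-0.0, 0.114, 0.993, -0.0]
contact_force: [-0.4, -3.9, 1.5]
finger_gap: 0.2
grasp_force: 2.0
```

Force is rising near the expected stop. Continuing in fine steps.

Call:
drive_tool(moves=[[[-1, 0, 0.5, 0, 0, 0, 0], [-1, 0, 0, 0, 0, 0, 0]]])

```text
time_s: 6.15
eef_pos: [488.2, -2.5, 78.2]
tool_rot: [-0.0, 0.114, 0.993, -0.001]
contact_force: [0.8, -5.7, 0.4]
finger_gap: -0.2
grasp_force: 2.8
```

Call:
drive_tool(moves=[[[-1, 0, 0.5, 0, 0, 0, 0], [-1, 0, 0, 0, 0, 0, 0]]])

```text
time_s: 6.35
eef_pos: [488.2, -2.4, 78.2]
tool_rot: [-0.0, 0.114, 0.993, -0.001]
contact_force: [-0.4, -6.4, 1.5]
finger_gap: -0.0
grasp_force: 3.5
```

Call:
drive_tool(moves=[[[-1, 0, -5, 0, 0, 0, 0], [-1, 0, -10, 0, 0, 0, 0], [-1, 0, 0, -30, 0, 0, 0], [-1, 0, 0, -40, 0, 0, 0], [-1, 0, 0, -30, 0, 0, 0], [-1, 0, 30, 0, 0, 0, 0], [-1, 0, 45, 0, 0, 0, 0], [-1, 0, 45, 0, 0, 0, 0], [-1, 0, 38, 0, 0, 0, 0], [-1, 0, 0, 0, 0, 0, 0], [-1, 0, 0, 0, 0, 0, 0]]])

```text
time_s: 7.45
eef_pos: [520.5, 138.4, 177.7]
tool_rot: [-0.001, 0.114, 0.994, -0.0]
contact_force: [0.5, -0.6, 0.3]
finger_gap: -0.1
grasp_force: 0.0
```

```bash
python3 - <<'E'
from h import *
s=manip.read_state();a=snap('wrist','w2');np.save('w2.npy',np.r_[s['eef_pos'],s['tool_rot']])
cv2.imwrite('pics/w2b.png',cv2.resize(a[60:270,140:420,::-1],(800,600),interpolation=cv2.INTER_CUBIC))
print(s['time_s'],s['eef_pos'],s['tool_rot'],s['contact_force'])
E
```

```text
7.45 [520.49585735 138.42562949 177.7105357 ] [-8.55005031e-04  1.13786558e-01  9.93504842e-01 -1.32281154e-04] [ 0.5429194  -0.61549164  0.29502725]
```

View pics/w2b.png

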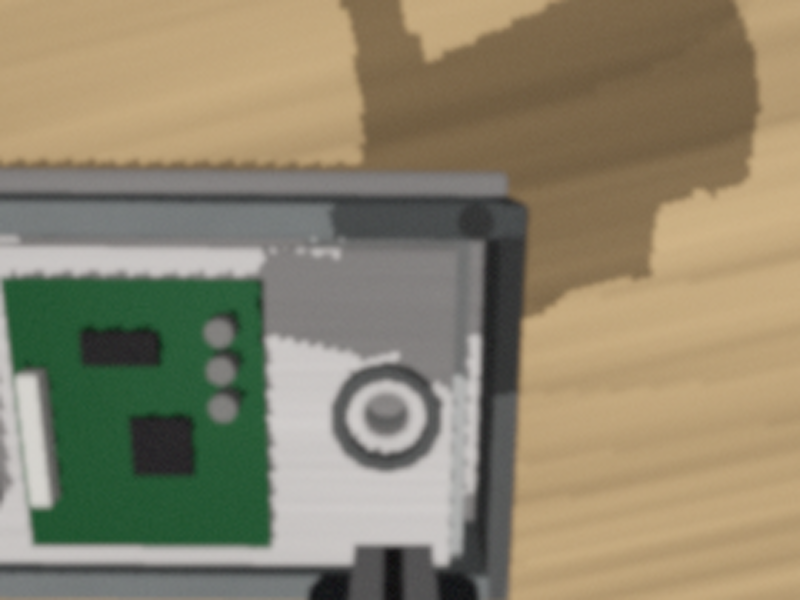

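Ring centre is at crop (387,416), with the deck hole visible beneath it, so the holes are aligned.

```bash
python3 - <<'E'
from h import *
w=np.load('w2.npy');st=dict(eef_pos=w[:3],tool_rot=w[3:])
for z in(62,66,74): print(z,atz('wrist',(140+.35*387,60+.35*416.5),z,st))
E
```

```text
62 [521.9 136.9  62. ]
66 [520.8 137.2  66. ]
74 [518.4 137.8  74. ]
```

Call:
drive_tool(moves=[[[1, -8, -15, -10, 0, 0, 0], [1, -18, -35, -12, 0, 0, 0], [1, -18, -35, 0, 0, 0, 0], [1, -18, -35, 0, 0, 0, 0], [1, -18, -35, 0, 0, 0, 0], [1, -18, -35, 0, 0, 0, 0], [1, -18, -35, 0, 0, 0, 0], [1, -18, -35, 0, 0, 0, 0], [1, -18, -35, 0, 0, 0, 0], [1, -18, -35, 0, 0, 0, 0], [1, -18, -33, 0, 0, 0, 0], [1, 0, 0, 0, 0, 0, 0], [1, 0, 0, 0, 0, 0, 0]]])

```text
time_s: 8.8
eef_pos: [619.9, -260.2, 199.6]
tool_rot: [-0.001, 0.117, 0.993, 0.001]
contact_force: [-0.3, 0.2, 0.2]
finger_gap: 85.5
grasp_force: 0.0
```

```bash
python3 - <<'E'
from h import *
s=manip.read_state();a=snap('wrist','w3');np.save('w3.npy',np.r_[s['eef_pos'],s['tool_rot']])
cv2.imwrite('pics/w3b.png',cv2.resize(a[100:310,140:420,::-1],(800,600),interpolation=cv2.INTER_CUBIC))
print(s['time_s'],s['eef_pos'],s['tool_rot'],s['contact_force'])
E
```

```text
8.8 [ 619.89587686 -260.2300289   199.56491115] [-8.41925248e-04  1.16716121e-01  9.93164789e-01  5.83582229e-04] [-0.33018711  0.20203881  0.15845435]
```

View pics/w3b.png

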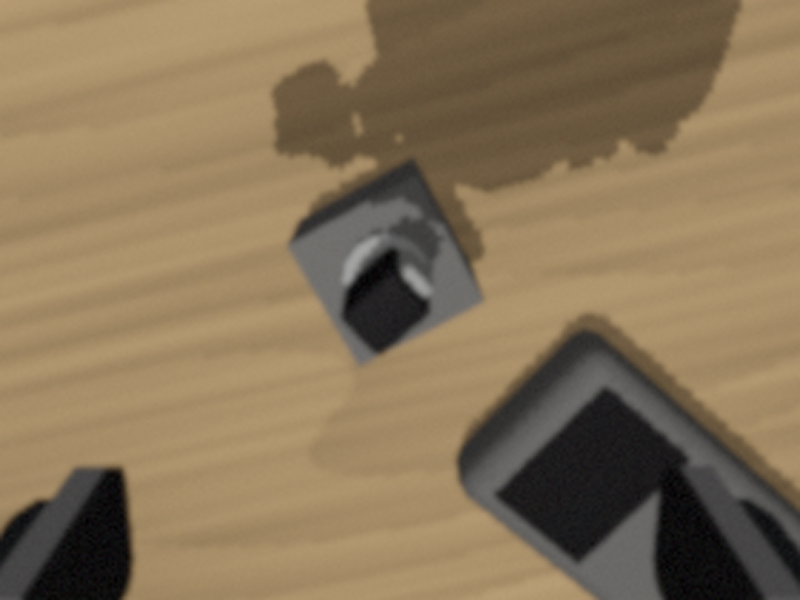

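The head's top face has corners near (344,308), (378,352), (430,308) and (392,268). The button is on its upper-right side, so pin +y points right and up in the image, about 40° off tool y.

```bash
python3 - <<'E'
from h import *
w=np.load('w3.npy');st=dict(eef_pos=w[:3],tool_rot=w[3:])
P=lambda u,v,z:atz('wrist',(140+.35*u,100+.35*v),z,st)
L,B,Rr=[P(*p,91) for p in((344,308),(378,352),(430,308))]
print(L,B,Rr,np.linalg.norm(B-L),np.linalg.norm(Rr-B)); ctr=(L+Rr)/2;print('ctr',ctr,'pin y',np.degrees(np.arctan2(*(Rr-B)[[1,0]])),'x dir',np.degrees(np.arctan2(*(L-B)[[1,0]])))
print('stand',[P(*p,45) for p in((290,243),(412,162),(483,298),(361,363))])
q=st['tool_rot'];M=R.from_quat([q[1],q[2],q[3],q[0]]).as_matrix();print(M.round(3));print(manip.read_state()['joints'][5])
a=cv2.imread('pics/w3.png')
cv2.imwrite('pics/w3c.png',cv2.resize(a[175:235,250:305],(550,600),interpolation=cv2.INTER_CUBIC))
E
```

```text
[ 618.  -273.7   91. ] [ 633.6 -267.3   91. ] [ 623.9 -249.3   91. ] 16.861791126686406 20.447249203743787
ctr [ 620.95 -261.5    91.  ] pin y 118.31973416197125 x dir -157.69379494509246
stand [array([ 604.9, -291.5,   45. ]), array([ 587.9, -245.3,   45. ]), array([ 639.1, -232.1,   45. ]), array([ 652.4, -278.6,   45. ])]
[[-0.973  0.232 -0.002]
 [ 0.232  0.973  0.001]
 [ 0.002  0.001 -1.   ]]
-1.7994615482041907
```

View pics/w3c.png

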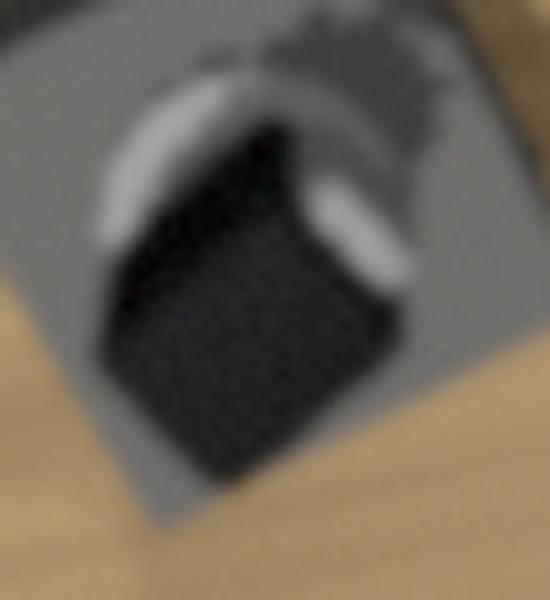

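```bash
python3 - <<'E'
from h import *
w=np.load('w3.npy');st=dict(eef_pos=w[:3],tool_rot=w[3:])
P=lambda u,v,z:atz('wrist',(250+.1*u-.45,175+.1*v-.45),z,st)
L,B,Rr,T=[P(*p,91) for p in((102,360),(230,485),(398,335),(275,213))]
print([np.linalg.norm(x) for x in(B-L,Rr-B,T-Rr,T-L)],'ctr',(L+B+Rr+T)/4)
an=lambda v:np.degrees(np.arctan2(v[1],v[0]))
print(an(Rr-B),an(T-L),an(B-L)+90,an(Rr-T)+90, an(P(405,280,76)-P(310,190,76))+90)
E
```

```text
[np.float64(15.418495387034332), np.float64(19.262658175859325), np.float64(14.749237268414873), np.float64(19.235384061671343)] ctr [ 622.2   -262.475   91.   ]
119.89245541880463 117.89727103094764 120.39018057027299 120.56402502102493 122.47119229084859
```

Call:
drive_tool(moves=[[[1, -2.5, -1.3, 0, 0, 0, -7.2], [1, 0, 0, 10, 0, 0, -7.2], [1, 0, 0, 20, 0, 0, -7.2], [1, 0, 0, 20, 0, 0, -7.2], [1, 0, 0, 10, 0, 0, -7.2], [1, 0, 0, 0, 0, 0, -7.4], [1, 0, 0, 10, 0, 0, 0], [1, 0, 0, 20, 0, 0, 0], [1, 0, 0, 20, 0, 0, 0], [1, 0, 0, 20, 0, 0, 0], [1, 0, 0, 10, 0, 0, 0], [1, 0, 0, 3.5, 0, 0, 0], [1, 0, 0, 0, 0, 0, 0], [1, 0, 0, 0, 0, 0, 0]]], squeeze=45)

```text
time_s: 10.25
eef_pos: [624.5, -260.5, 57.9]
tool_rot: [0.001, -0.26, 0.965, -0.001]
contact_force: [-0.0, -0.1, 0.4]
finger_gap: 85.0
grasp_force: 0.0
```

```bash
python3 - <<'E'
from h import *
s=manip.read_state();a=snap('wrist','w4')
cv2.imwrite('pics/w4b.png',cv2.resize(a[120:330,140:420,::-1],(800,600),interpolation=cv2.INTER_CUBIC))
q=s['tool_rot'];M=R.from_quat([q[1],q[2],q[3],q[0]]).as_matrix();print(s['eef_pos'],M.round(3))
E
```

```text
[ 624.50941906 -260.5194249    57.90697453] [[-0.864 -0.503  0.002]
 [-0.503  0.864 -0.001]
 [-0.001 -0.002 -1.   ]]
```

View pics/w4b.png

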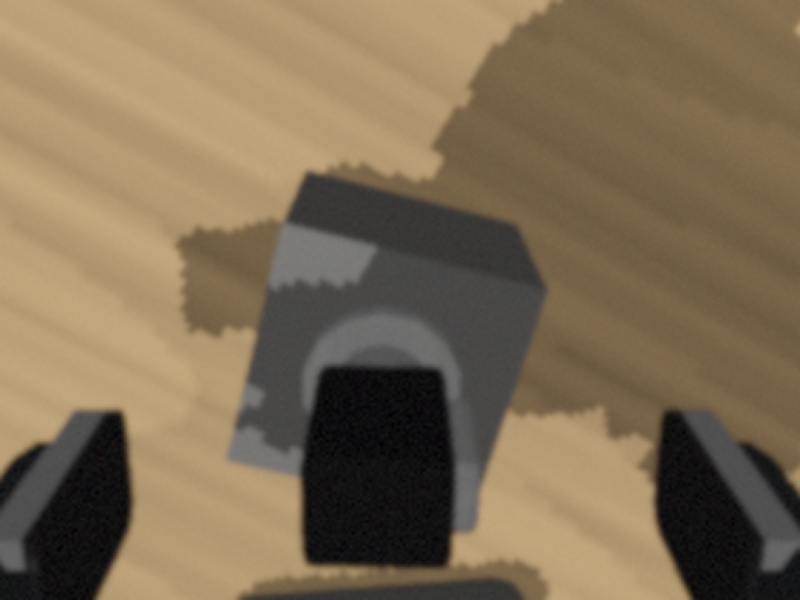

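```bash
python3 - <<'E'
from h import *
s=manip.read_state()
q=s['tool_rot'];M=R.from_quat([q[1],q[2],q[3],q[0]]).as_matrix()
P=lambda u,v,z:(M.T@(atz('wrist',(140+.35*u,120+.35*v),z,s)-s['eef_pos'])).round(1)
print('far top edge',P(305,563,91),P(450,565,91),'near bottom edge',P(322,368,57),P(440,368,57))
print('flange near edge z50',P(382,314,50),P(302,380,50),P(461,380,50),P(382,314,45))
E
```

```text
far top edge [ -4.2 -11.3 -32.8] [ -4.6   9.3 -32.8] near bottom edge [ 10.4 -11.1   1.2] [10.4  9.3  1.2]
flange near edge z50 [17.7 -0.8  8.2] [  4.7 -15.4   8.2] [ 4.6 13.7  8.2] [15.6 -0.8 13.2]
```

Call:
drive_tool(moves=[[[1, 2.8, -1, 1.5, 0, 0, 0], [-1, 0, 0, 0, 0, 0, 0], [-1, 0, 0, 0, 0, 0, 0], [-1, 0, 0, 0, 0, 0, 0], [-1, 0, 0, 0, 0, 0, 0], [-1, 0, 0, 0, 0, 0, 0], [-1, 0, 0, 0, 0, 0, 0], [-1, 0, 0, 0, 0, 0, 0], [-1, 0, 0, 0, 0, 0, 0], [-1, 0, 0, 0, 0, 0, 0]]], squeeze=45)

```text
time_s: 11.3
eef_pos: [622.3, -262.9, 55.7]
tool_rot: [0.0, -0.261, 0.965, -0.001]
contact_force: [1.9, -1.6, 2.8]
finger_gap: 21.5
grasp_force: 47.3
```

Call:
drive_tool(moves=[[[-1, 0, 0, -10, 0, 0, 0], [-1, 0, 0, -20, 0, 0, 0], [-1, 0, 0, -30, 0, 0, 0], [-1, 0, 0, -30, 0, 0, 0], [-1, 0, 0, -20, 0, 0, 0], [-1, 0, 0, -10, 0, 0, 0], [-1, 0, 0, 0, 0, 0, 0]]])

```text
time_s: 12.0
eef_pos: [622.3, -262.6, 176.9]
tool_rot: [0.001, -0.261, 0.965, -0.001]
contact_force: [1.8, -0.2, -1.5]
finger_gap: 21.4
grasp_force: 47.0
```

Call:
drive_tool(moves=[[[-1, -3, 10, 0, 0, 0, 0], [-1, -6, 20, 0, 0, 0, 0], [-1, -9, 31, 0, 0, 0, 0], [-1, -10, 35, 0, 0, 0, 0], [-1, -10, 35, 0, 0, 0, 0], [-1, -10, 35, 0, 0, 0, 0], [-1, -10, 35, 0, 0, 0, 0], [-1, -10, 35, 0, 0, 0, 0], [-1, -10, 35, 0, 0, 0, 0], [-1, -10, 35, 0, 0, 0, 0], [-1, -9, 30, 0, 0, 0, 0], [-1, -9, 30, 0, 0, 0, 0], [-1, -6, 20, 0, 0, 0, 0], [-1, -3, 10, 0, 0, 0, 0], [-1, 0, 0, 0, 0, 0, 0], [-1, 0, 0, 0, 0, 0, 0]]])

```text
time_s: 13.6
eef_pos: [521.3, 137.1, 174.5]
tool_rot: [-0.001, -0.261, 0.965, -0.0]
contact_force: [0.2, -0.4, -0.6]
finger_gap: 21.6
grasp_force: 47.0
```

```bash
python3 - <<'E'
from h import *
s=manip.read_state();a=snap('wrist','w5');np.save('w5.npy',np.r_[s['eef_pos'],s['tool_rot']])
cv2.imwrite('pics/w5b.png',cv2.resize(a[60:330,100:460,::-1],(800,600),interpolation=cv2.INTER_CUBIC))
q=s['tool_rot'];M=R.from_quat([q[1],q[2],q[3],q[0]]).as_matrix();print(s['time_s'],s['eef_pos'],s['contact_force'],s['finger_gap'],M.round(3))
print('hole in tool',(M.T@(np.array([522,136.7,62])-s['eef_pos'])))
E
```

```text
13.6 [521.26176476 137.05996525 174.47975784] [ 0.21626104 -0.40059686 -0.59944363] 21.56102837702197 [[-0.864 -0.504 -0.001]
 [-0.504  0.864 -0.001]
 [ 0.002 -0.    -1.   ]]
hole in tool [ -0.6448161   -0.67105238 112.47890642]
```

View pics/w5b.png

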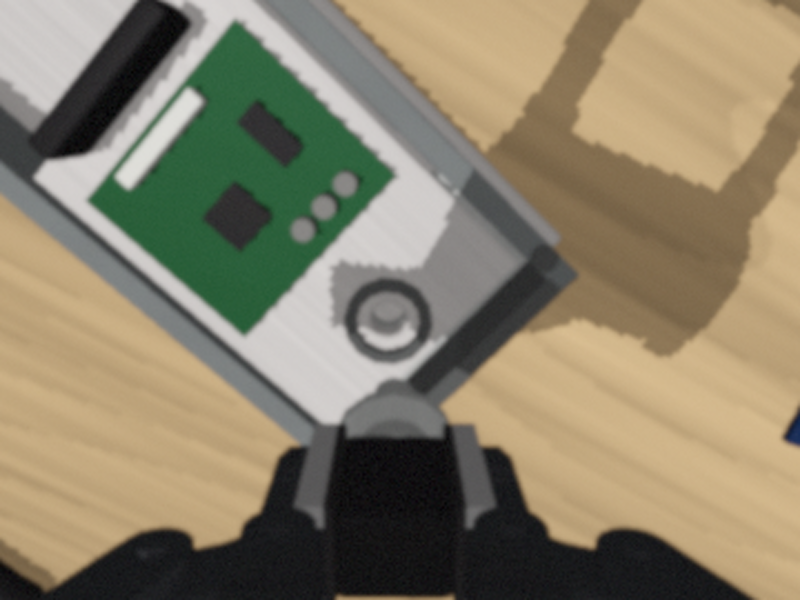

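Ring centre is at crop (389,319). The pin hangs vertical in the fingers, with its flange and nose visible at (396,385).

```bash
python3 - <<'E'
from h import *
w=np.load('w5.npy');st=dict(eef_pos=w[:3],tool_rot=w[3:])
for z in(60,62,66,70):print(z,atz('wrist',(100+.45*389,60+.45*319),z,st))
c=imaging.calibration('wrist');K=np.array(c['intrinsics']);H=np.linalg.inv(np.array(c['hand_eye']))
def pr(p):
    q=K@(H@[*p,1])[:3]; q=q[:2]/q[2]; return ((q-[100,60])/.45).round(0)
t=np.linspace(-np.pi/2,np.pi/2,7)
print('flange near edge',pr((15,0,10.7)),pr((15,0,5.7)),'shank',pr((6,0,39.7)),pr((6,0,20)),pr((0,0,48.7)),'headtop far',pr((-9,0,-35.3)),'head near bottom',pr((9,-11,-1.3)),pr((9,11,-1.3)))
E
```

```text
60 [521.7 136.4  60. ]
62 [521.1 136.1  62. ]
66 [520.1 135.6  66. ]
70 [519.1 135.   70. ]
flange near edge [389. 384.] [389. 392.] shank [390. 375.] [390. 404.] [390. 383.] headtop far [388. 602.] head near bottom [339. 430.] [439. 430.]
```

Call:
drive_tool(moves=[[[-1, -0.3, -1.9, 10, 0, 0, 0], [-1, 0, 0, 20, 0, 0, 0], [-1, 0, 0, 10, 0, 0, 0], [-1, 0, 0, 0, 0, 0, 0], [-1, 0, 0, 4, 0, 0, 0], [-1, 0, 0, 4, 0, 0, 0], [-1, 0, 0, 4, 0, 0, 0], [-1, 0, 0, 4, 0, 0, 0], [-1, 0, 0, 0, 0, 0, 0]]])

```text
time_s: 14.55
eef_pos: [522.6, 136.0, 118.8]
tool_rot: [-0.0, -0.261, 0.965, 0.0]
contact_force: [0.3, 0.8, -2.2]
finger_gap: 21.6
grasp_force: 46.9
```

Call:
drive_tool(moves=[[[-1, 0, 0, 3, 0, 0, 0], [-1, 0, 0, 3, 0, 0, 0], [-1, 0, 0, 0, 0, 0, 0]]])

```text
time_s: 14.85
eef_pos: [522.6, 136.0, 112.8]
tool_rot: [-0.0, -0.261, 0.965, 0.0]
contact_force: [1.0, -0.3, -2.6]
finger_gap: 21.4
grasp_force: 46.9
```

Call:
drive_tool(moves=[[[-1, 0, 0, 3, 0, 0, 0], [-1, 0, 0, 0, 0, 0, 0]]])

```text
time_s: 15.05
eef_pos: [522.7, 136.0, 109.9]
tool_rot: [-0.0, -0.261, 0.965, 0.0]
contact_force: [-0.0, 0.5, -2.3]
finger_gap: 21.5
grasp_force: 46.9
```

Call:
drive_tool(moves=[[[-1, 0, 0, 3, 0, 0, 0], [-1, 0, 0, 0, 0, 0, 0]]])

```text
time_s: 15.25
eef_pos: [522.7, 136.0, 106.9]
tool_rot: [-0.0, -0.261, 0.965, 0.0]
contact_force: [-0.4, -0.4, -1.4]
finger_gap: 21.3
grasp_force: 46.9
```

Call:
drive_tool(moves=[[[-1, 0, 0, 3, 0, 0, 0], [-1, 0, 0, 0, 0, 0, 0]]])

```text
time_s: 15.45
eef_pos: [522.7, 136.0, 103.8]
tool_rot: [-0.0, -0.261, 0.965, 0.0]
contact_force: [-0.2, 0.1, -2.3]
finger_gap: 21.4
grasp_force: 46.9
```

Call:
drive_tool(moves=[[[-1, 0, 0, 3, 0, 0, 0], [-1, 0, 0, 0, 0, 0, 0]]])

```text
time_s: 15.65
eef_pos: [522.7, 136.0, 100.8]
tool_rot: [-0.0, -0.261, 0.965, 0.0]
contact_force: [0.6, -0.9, -2.1]
finger_gap: 21.6
grasp_force: 46.9
```

Call:
drive_tool(moves=[[[-1, 0, 0, 2, 0, 0, 0], [-1, 0, 0, 0, 0, 0, 0]]])

```text
time_s: 15.85
eef_pos: [522.8, 136.0, 99.0]
tool_rot: [-0.0, -0.261, 0.965, 0.0]
contact_force: [0.8, -0.8, -0.9]
finger_gap: 21.1
grasp_force: 46.9
```

Call:
drive_tool(moves=[[[-1, 0, 0, 2, 0, 0, 0], [-1, 0, 0, 0, 0, 0, 0]]])

```text
time_s: 16.05
eef_pos: [522.8, 135.9, 97.1]
tool_rot: [-0.0, -0.261, 0.965, -0.0]
contact_force: [-0.5, -0.5, -1.8]
finger_gap: 21.4
grasp_force: 46.9
```

Call:
drive_tool(moves=[[[-1, 0, 0, 2, 0, 0, 0], [-1, 0, 0, 0, 0, 0, 0]]])

```text
time_s: 16.25
eef_pos: [522.8, 135.8, 95.0]
tool_rot: [-0.0, -0.261, 0.965, -0.0]
contact_force: [-0.1, -1.0, -1.5]
finger_gap: 21.4
grasp_force: 46.8
```

Call:
drive_tool(moves=[[[-1, 0, 0, 2, 0, 0, 0], [-1, 0, 0, 0, 0, 0, 0]]])

```text
time_s: 16.45
eef_pos: [522.8, 135.8, 92.9]
tool_rot: [-0.0, -0.261, 0.965, -0.0]
contact_force: [0.2, -2.5, -1.9]
finger_gap: 21.4
grasp_force: 46.8
```

Call:
drive_tool(moves=[[[-1, 0, 0, 2, 0, 0, 0], [-1, 0, 0, 0, 0, 0, 0]]])

```text
time_s: 16.65
eef_pos: [522.8, 135.8, 90.9]
tool_rot: [-0.0, -0.261, 0.965, -0.0]
contact_force: [-1.0, -1.2, -2.0]
finger_gap: 21.4
grasp_force: 46.9
```

Call:
drive_tool(moves=[[[-1, 0, 0, 2, 0, 0, 0], [-1, 0, 0, 0, 0, 0, 0]]])

```text
time_s: 16.85
eef_pos: [522.8, 135.8, 89.0]
tool_rot: [-0.0, -0.261, 0.965, -0.0]
contact_force: [-0.8, -2.5, -1.1]
finger_gap: 21.7
grasp_force: 46.9
```

Call:
drive_tool(moves=[[[-1, 0, 0, 2, 0, 0, 0], [-1, 0, 0, 0, 0, 0, 0]]])

```text
time_s: 17.05
eef_pos: [522.8, 135.8, 87.0]
tool_rot: [-0.0, -0.261, 0.965, -0.0]
contact_force: [-0.0, -3.9, -0.5]
finger_gap: 21.3
grasp_force: 47.0
```

Call:
drive_tool(moves=[[[-1, 0.3, -0.5, 1, 0, 0, 0], [-1, 0, 0, 0, 0, 0, 0]]])

```text
time_s: 17.25
eef_pos: [522.9, 135.7, 86.1]
tool_rot: [-0.0, -0.261, 0.965, 0.0]
contact_force: [-1.2, -1.4, -2.0]
finger_gap: 21.2
grasp_force: 47.1
```

Call:
drive_tool(moves=[[[-1, 0, 0, 2, 0, 0, 0], [-1, 0, 0, 0, 0, 0, 0]]])

```text
time_s: 17.45
eef_pos: [522.9, 135.7, 84.0]
tool_rot: [-0.0, -0.261, 0.965, 0.0]
contact_force: [-1.4, -1.3, -2.0]
finger_gap: 21.5
grasp_force: 47.1
```

Call:
drive_tool(moves=[[[-1, 0, 0, 2, 0, 0, 0], [-1, 0, 0, 0, 0, 0, 0]]])

```text
time_s: 17.65
eef_pos: [522.9, 135.6, 82.0]
tool_rot: [0.0, -0.261, 0.965, 0.0]
contact_force: [-0.3, -0.5, -1.1]
finger_gap: 21.5
grasp_force: 47.0
```

Call:
drive_tool(moves=[[[-1, 0, 0, 2, 0, 0, 0], [-1, 0, 0, 0, 0, 0, 0]]])

```text
time_s: 17.85
eef_pos: [523.0, 135.6, 80.0]
tool_rot: [-0.0, -0.261, 0.965, 0.0]
contact_force: [-1.2, -1.0, -2.4]
finger_gap: 20.9
grasp_force: 47.0
```

Call:
drive_tool(moves=[[[-1, 0, 0, 1, 0, 0, 0], [-1, 0, 0, 1, 0, 0, 0], [-1, 0, 0, 0, 0, 0, 0]]])

```text
time_s: 18.15
eef_pos: [523.0, 135.5, 78.1]
tool_rot: [0.0, -0.261, 0.965, 0.0]
contact_force: [-0.5, -2.1, -1.4]
finger_gap: 21.2
grasp_force: 47.1
```

Call:
drive_tool(moves=[[[-1, 0, 0, 1, 0, 0, 0], [-1, 0, 0, 0, 0, 0, 0]]])

```text
time_s: 18.35
eef_pos: [523.1, 135.5, 77.2]
tool_rot: [0.0, -0.261, 0.965, -0.0]
contact_force: [-0.7, -2.1, -2.0]
finger_gap: 21.5
grasp_force: 47.1
```

Call:
drive_tool(moves=[[[-1, 0, 0, 1, 0, 0, 0], [-1, 0, 0, 0, 0, 0, 0]]])

```text
time_s: 18.55
eef_pos: [523.0, 135.5, 76.2]
tool_rot: [0.0, -0.261, 0.965, 0.0]
contact_force: [-0.8, -1.3, -0.5]
finger_gap: 21.4
grasp_force: 47.1
```

Call:
drive_tool(moves=[[[-1, 0, 0, 1, 0, 0, 0], [-1, 0, 0, 0, 0, 0, 0]]])

```text
time_s: 18.75
eef_pos: [523.0, 135.5, 75.1]
tool_rot: [0.0, -0.261, 0.965, 0.0]
contact_force: [-1.2, -0.8, -1.0]
finger_gap: 21.6
grasp_force: 47.1
```

Call:
drive_tool(moves=[[[-1, 0, 0, 1, 0, 0, 0], [-1, 0, 0, 0, 0, 0, 0]]])

```text
time_s: 18.95
eef_pos: [523.1, 135.5, 74.4]
tool_rot: [-0.0, -0.261, 0.965, -0.0]
contact_force: [-1.7, -2.5, 0.7]
finger_gap: 21.1
grasp_force: 47.3
```

Call:
drive_tool(moves=[[[-1, 0, 0, 1, 0, 0, 0], [-1, 0, 0, 0, 0, 0, 0]]])

```text
time_s: 19.15
eef_pos: [523.1, 135.5, 73.6]
tool_rot: [0.0, -0.261, 0.965, -0.0]
contact_force: [-2.4, -1.2, 3.1]
finger_gap: 21.3
grasp_force: 47.6
```

Call:
drive_tool(moves=[[[-1, 0, 0, 1, 0, 0, 0], [-1, 0, 0, 0, 0, 0, 0]]])

```text
time_s: 19.35
eef_pos: [523.1, 135.5, 72.6]
tool_rot: [0.0, -0.261, 0.965, -0.0]
contact_force: [-3.0, -2.1, 4.7]
finger_gap: 21.5
grasp_force: 47.8
```

Call:
drive_tool(moves=[[[-1, 0, 0, 1, 0, 0, 0], [-1, 0, 0, 0, 0, 0, 0]]])

```text
time_s: 19.55
eef_pos: [523.1, 135.5, 71.8]
tool_rot: [-0.0, -0.261, 0.965, -0.0]
contact_force: [-4.1, -1.7, 5.5]
finger_gap: 21.3
grasp_force: 48.0
```

Call:
drive_tool(moves=[[[-1, 0, 0, 1, 0, 0, 0], [-1, 0, 0, 0, 0, 0, 0]]])

```text
time_s: 19.75
eef_pos: [523.1, 135.5, 71.0]
tool_rot: [-0.0, -0.261, 0.965, -0.0]
contact_force: [-4.0, -3.0, 7.2]
finger_gap: 21.4
grasp_force: 48.2
```

Call:
drive_tool(moves=[[[-1, 0.5, 0, 0.5, 0, 0, 0], [-1, 0, 0, 0, 0, 0, 0]]])

```text
time_s: 19.95
eef_pos: [523.1, 135.5, 70.8]
tool_rot: [0.0, -0.261, 0.965, 0.0]
contact_force: [-3.6, -1.9, 7.6]
finger_gap: 21.6
grasp_force: 48.2
```

Call:
drive_tool(moves=[[[-1, 0, 0, 0.5, 0, 0, 0], [-1, 0, 0, 0, 0, 0, 0]]])

```text
time_s: 20.15
eef_pos: [523.1, 135.5, 70.4]
tool_rot: [0.0, -0.261, 0.965, 0.0]
contact_force: [-3.9, -1.3, 9.3]
finger_gap: 21.6
grasp_force: 48.4
```

Call:
drive_tool(moves=[[[-1, 0, 0, 0.4, 0, 0, 0], [-1, 0, 0, 0, 0, 0, 0]]])

```text
time_s: 20.35
eef_pos: [523.1, 135.5, 70.2]
tool_rot: [0.0, -0.261, 0.965, 0.0]
contact_force: [-4.0, -1.6, 10.1]
finger_gap: 21.5
grasp_force: 48.4
```

Call:
drive_tool(moves=[[[-0.48, 0, 0, 0.2, 0, 0, 0], [-0.47, 0, 0, 0.2, 0, 0, 0], [-0.46, 0, 0, 0.2, 0, 0, 0], [-0.45, 0, 0, 0.2, 0, 0, 0], [-0.44, 0, 0, 0.2, 0, 0, 0], [-0.43, 0, 0, 0, 0, 0, 0]]])

```text
time_s: 20.95
eef_pos: [523.7, 136.7, 68.8]
tool_rot: [0.002, -0.26, 0.966, 0.001]
contact_force: [-1.7, 2.1, 5.3]
finger_gap: 24.3
grasp_force: 3.4
```

Call:
drive_tool(moves=[[[-0.42, 0, 0, 0, 0, 0, 0], [-0.41, 0, 0, 0, 0, 0, 0], [-0.4, 0, 0, 0, 0, 0, 0], [-0.39, 0, 0, 0, 0, 0, 0], [-0.38, 0, 0, 0, 0, 0, 0]]])

```text
time_s: 21.45
eef_pos: [523.1, 135.4, 67.9]
tool_rot: [0.001, -0.261, 0.965, 0.0]
contact_force: [-0.7, 1.7, 1.4]
finger_gap: 26.6
grasp_force: 1.4
```

Call:
drive_tool(moves=[[[-0.3, 0, 0, 0, 0, 0, 0], [-0.15, 0, 0, 0, 0, 0, 0], [0.1, 0, 0, 0, 0, 0, 0], [0.2, 0, 0, 0, 0, 0, 0], [0.2, 0, 0, -10, 0, 0, 0], [0.2, 0, 0, -20, 0, 0, 0], [0.2, 0, 0, -20, 0, 0, 0], [0.2, 0, 0, -15, 0, 0, 0], [-1, 0, 0, 0, 0, 0, 0], [-1, 0, 0, 0, 0, 0, 0], [-1, 0, 0, 0, 0, 0, 0], [-1, 0, 0, 0, 0, 0, 0], [-1, 0, 0, 0, 0, 0, 0], [-1, 0, 0, 0, 0, 0, 0]]])

```text
time_s: 22.85
eef_pos: [522.2, 135.2, 132.2]
tool_rot: [-0.001, -0.261, 0.965, 0.0]
contact_force: [-0.1, -0.0, 0.1]
finger_gap: 0.3
grasp_force: 0.0
```

```bash
python3 - <<'E'
from h import *
s=manip.read_state();a=snap('wrist','w6');b=snap('scene','s6')
print(s['eef_pos'],s['finger_gap'],s['contact_force'])
A=cv2.resize(a[120:330,160:400,::-1],(480,420),interpolation=cv2.INTER_CUBIC)
B=cv2.resize(b[150:255,235:315,::-1],(320,420),interpolation=cv2.INTER_CUBIC)
cv2.imwrite('pics/f6.png',np.hstack([A,B]))
E
```

```text
[522.18195456 135.15827503 132.22093377] 0.29986133895726896 [-1.38320186e-01 -7.22243285e-05  1.24807331e-01]
```

View pics/f6.png

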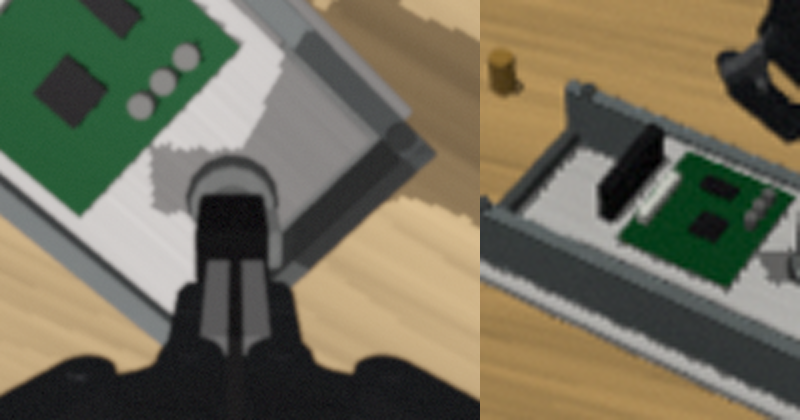

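The pin stands seated on the ring with its button side at (275,235). I'll touch the head top with the shut fingers to check that it is locked.

Call:
drive_tool(moves=[[[-1, 0, 0, 10, 0, 0, 0], [-1, 0, 0, 6, 0, 0, 0], [-1, 0, 0, 3, 0, 0, 0], [-1, 0, 0, 2, 0, 0, 0], [-1, 0, 0, 0, 0, 0, 0]]])

```text
time_s: 23.45
eef_pos: [522.3, 135.1, 111.3]
tool_rot: [-0.0, -0.261, 0.965, 0.0]
contact_force: [-0.4, 0.0, 0.4]
finger_gap: -0.2
grasp_force: 0.0
```

Call:
drive_tool(moves=[[[-1, 0, 0, 1, 0, 0, 0], [-1, 0, 0, 1, 0, 0, 0], [-1, 0, 0, 0, 0, 0, 0]]])

```text
time_s: 23.75
eef_pos: [522.6, 135.2, 109.9]
tool_rot: [0.0, -0.261, 0.965, -0.0]
contact_force: [0.1, 0.3, -0.6]
finger_gap: -0.0
grasp_force: 0.0
```

Call:
drive_tool(moves=[[[-1, 0, 0, 1, 0, 0, 0], [-1, 0, 0, 0, 0, 0, 0]]])

```text
time_s: 23.95
eef_pos: [522.6, 135.2, 108.9]
tool_rot: [-0.0, -0.261, 0.965, -0.0]
contact_force: [0.7, 0.2, -0.8]
finger_gap: 0.2
grasp_force: 0.0
```

Call:
drive_tool(moves=[[[-1, 0, 0, 1, 0, 0, 0], [-1, 0, 0, 0, 0, 0, 0]]])

```text
time_s: 24.15
eef_pos: [522.5, 135.2, 107.8]
tool_rot: [-0.0, -0.261, 0.965, -0.0]
contact_force: [-0.2, 0.5, -0.1]
finger_gap: 0.1
grasp_force: 0.0
```

Call:
drive_tool(moves=[[[-1, 0, 0, 1, 0, 0, 0], [-1, 0, 0, 0, 0, 0, 0]]])

```text
time_s: 24.35
eef_pos: [522.8, 135.2, 107.4]
tool_rot: [0.0, -0.261, 0.965, -0.0]
contact_force: [-0.8, -0.3, 4.6]
finger_gap: 0.0
grasp_force: 1.9
```

Call:
drive_tool(moves=[[[-1, 0, 0, 1, 0, 0, 0], [-1, 0, 0, 0, 0, 0, 0]]])

```text
time_s: 24.55
eef_pos: [522.8, 135.2, 106.7]
tool_rot: [0.0, -0.261, 0.965, -0.0]
contact_force: [-2.4, -0.8, 5.9]
finger_gap: -0.2
grasp_force: 2.8
```

Call:
drive_tool(moves=[[[-1, 0, 0, 0.7, 0, 0, 0], [-1, 0, 0, 0, 0, 0, 0]]])

```text
time_s: 24.75
eef_pos: [522.9, 135.3, 106.2]
tool_rot: [0.0, -0.261, 0.965, -0.0]
contact_force: [-3.4, -0.8, 7.3]
finger_gap: 0.0
grasp_force: 3.4
```

Call:
drive_tool(moves=[[[-1, 0, 0, 0.7, 0, 0, 0], [-1, 0, 0, 0, 0, 0, 0]]])

```text
time_s: 24.95
eef_pos: [522.9, 135.3, 105.7]
tool_rot: [0.0, -0.261, 0.965, -0.0]
contact_force: [-3.2, -0.6, 6.8]
finger_gap: 0.0
grasp_force: 3.9
```

Call:
drive_tool(moves=[[[-1, 0, 0, 0.6, 0, 0, 0], [-1, 0, 0, 0, 0, 0, 0]]])

```text
time_s: 25.15
eef_pos: [523.1, 135.3, 105.5]
tool_rot: [0.0, -0.261, 0.965, -0.0]
contact_force: [-2.7, -0.9, 11.1]
finger_gap: -0.0
grasp_force: 5.1
```

Call:
drive_tool(moves=[[[-1, 0, 0, 0.5, 0, 0, 0], [-1, 0, 0, 0, 0, 0, 0]]])

```text
time_s: 25.35
eef_pos: [523.2, 135.3, 105.5]
tool_rot: [0.0, -0.261, 0.965, -0.0]
contact_force: [-3.0, -1.4, 12.9]
finger_gap: 0.0
grasp_force: 6.3
```

Call:
drive_tool(moves=[[[-1, 0, 0, -3, 0, 0, 0], [-1, 0, 0, -4, 0, 0, 0], [-1, 0, 0, 0, 0, 0, 0], [-1, 0, 0, 3, 0, 0, 0], [-1, 0, 0, 0, 0, 0, 0]]])

```text
time_s: 25.85
eef_pos: [522.9, 135.3, 107.4]
tool_rot: [0.0, -0.261, 0.965, -0.0]
contact_force: [-0.1, 1.1, 4.3]
finger_gap: 0.2
grasp_force: 2.1
```

Call:
drive_tool(moves=[[[-1, 0, 0, 1, 0, 0, 0], [-1, 0, 0, 0, 0, 0, 0]]])

```text
time_s: 26.05
eef_pos: [523.0, 135.3, 106.9]
tool_rot: [0.0, -0.261, 0.965, -0.0]
contact_force: [-0.2, 0.6, 6.0]
finger_gap: -0.2
grasp_force: 2.6
```

Call:
drive_tool(moves=[[[-1, 0, 0, 0.5, 0, 0, 0], [-1, 0, 0, 0, 0, 0, 0]]])

```text
time_s: 26.25
eef_pos: [523.0, 135.3, 106.6]
tool_rot: [0.0, -0.261, 0.965, -0.0]
contact_force: [-1.5, -0.2, 6.6]
finger_gap: 0.1
grasp_force: 3.3
```

Call:
drive_tool(moves=[[[-1, 0, 0, 0.5, 0, 0, 0], [-1, 0, 0, 0, 0, 0, 0]]])

```text
time_s: 26.45
eef_pos: [523.0, 135.3, 106.3]
tool_rot: [0.0, -0.261, 0.965, -0.0]
contact_force: [-1.5, -0.5, 6.8]
finger_gap: 0.2
grasp_force: 3.6
```

Call:
drive_tool(moves=[[[-1, 0, 0, -5, 0, 0, 0], [-1, 0, 0, -15, 0, 0, 0], [-1, 0, 0, -30, 0, 0, 0], [-1, 0, 0, -30, 0, 0, 0], [-1, 0, 0, -10, 0, 0, 0], [-1, 0, 0, 0, 0, 0, 0], [-1, 0, 0, 0, 0, 0, 0]]])

```text
time_s: 27.15
eef_pos: [521.8, 135.1, 194.5]
tool_rot: [-0.001, -0.261, 0.965, 0.0]
contact_force: [0.2, -0.0, -0.7]
finger_gap: 0.4
grasp_force: 0.0
```

```bash
python3 -c "
from station import manip
s=manip.read_state();print(s['eef_pos'],s['contact_force']);print(manip.sign_off())"
```

```text
[521.76320358 135.0842614  194.48211949] [ 0.21443784 -0.01231619 -0.68865313]
the job is handed in; nothing more can be done
None
```

I slid the carriage home and put the quick-release pin down through both holes to the ring's bottom; the button sprang out, and two touches on its head found it at the same locked height. The job is handed in at 27 s, with no verdict returned.

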